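# Shut the roof window of the loaded balance

### The job

Two identical laboratory balances stand side by side with their glass roof windows left open. Push shut the roof window of the balance that has the metal weight on its pan, fully home until its spring latch clicks up behind it, and leave the other balance's window as it is.

Things in the scene. Friction and masses are not known exactly. Their poses are not given: they have to be found in the camera images.
- window (a joint): Roof window of the balance with the weight (steel knob weight, 42 mm wide, 72 mm high, on its pan). Value: opening in m along level rails, 0 = fully shut at a firm stop, 0.125 = wide open; starts 0.07 to 0.12, stays where left, slides with 2 to 4 N. Pane 180 (along slide) x 148 x 6 mm, top face 206 mm above the bench, rails beside it 3 mm higher. Balance fixed, turned up to 15 degrees.
- window_grip (a point): Centre of that window's handle: upright metal bar 14 mm thick along the slide, 70 mm long across it, 34 mm high (17 mm above and below this point), foot on the window's middle, top 240 mm above the bench. x axis: level, the way the window closes (roughly away from the robot); y along the bar; z up. Moves with the window; shutting moves it along +x by the opening. Nothing is taller within 100 mm.
- latch (a joint): Spring latch of the same balance: a 36 mm wide steel plunger in the top of the housing, on the robot's side of the weighing chamber. Value in m: about 0.004 = held down under the window, 0 = popped up behind the window's rear edge. It pops up by itself in the last 1 to 2 mm of closing and then holds the window shut.
- other_grip (a point): The same point on the handle of the other balance's window (same shape and size, empty pan), to be left where it is. The balances stand 0.28 to 0.48 m apart; either may be on the left.

How it is judged:
At the end, for the whole second after the job is handed in: the window of the balance with the weight is shut to within 3 mm, its latch plunger has popped up to within 1.5 mm of its raised position, and the other balance's window is within 10 mm of where it was (value of joint window below 0.003 m and value of joint latch below 0.0015 m and distance of other_grip from where it was at the start of the episode below 0.01 m); the robot touches nothing.
It fails at once if the other balance's window is moved by more than 10 mm (distance of other_grip from where it was at the start of the episode above 0.01 m).
It also fails if it takes over 29 s, if anything falls off the work surface, if the arm or the gripper's body presses on something with over 40 N, if the wrist force passes 120 N, or if a joint passes its speed limit or range.

### The arm

A 6-joint arm with a two-finger parallel gripper is mounted at the origin on the work surface. World frame = base frame: x ahead of the robot, y to its left, z up, the work surface at z = 0. Lengths are in m, angles in rad, forces in N, time in s.
With the tool pointing down it reaches from about 0.325 to 0.9 m from the base axis. Payload 6.1 kg.
Tool frame: the origin (TCP) lies midway between the tips of the shut fingers; the grasp point (between the pads) lies 19 mm behind it; z points along the fingers, y is the line along which they close (so a half turn about z gives the same grasp; the last joint's range is limited). The gripper opens to 85 mm and grips with 20 to 120 N. Pads are 22 mm wide; open, the fingers measure 114 mm over their backs; the gripper's body (76 mm by 85 mm) begins 54 mm behind the grasp point. The pads swing forward as they close: fully open they stand 13 mm farther back than shut.
Start: joints at [-1.244, 0.22, 1.526, -0, 1.395, -0.126], TCP at [0.273, -0.562, 0.231] pointing down, gripper open.
Joint ranges: [-2.98, 2.98], [-0.91, 2.08], [0.09, 2.57], [-1.24, 4.39], [0.2, 2.65], [-2.68, 2.68]. Speed limits (rad/s): [2.57, 2.57, 3.01, 3.14, 3.14, 3.14].

### API

Orientations are given as [roll, pitch, yaw] about the fixed x, y, z axes, in that order (R = Rz(yaw) Ry(pitch) Rx(roll)).
In Python, from plant import movep, move_l, set_joints, gripper_to, hold, inverse_kinematics, observe, get_image, get_calibration, Unreachable, job_done gives the robot as it stands. Calls block until the motion is done:
- movep(position, orientation): joint-space move of the TCP to a pose.
- move_l(position, feed=0.15, rotation=None, max_force=None): straight line of the TCP; rotation=None keeps the orientation; feed is the mean speed in m/s. With max_force (N) it stops when the force on the tool has changed by that much, and returns True; else False.
- set_joints(angles): joint-space move.
- gripper_to(opening, f_grip=None): finger opening in m; f_grip is the grip in N (None keeps the last); returns when the fingers have stopped.
- hold(seconds).
- inverse_kinematics(position, orientation): joint angles nearest the present ones, or None.
- observe(): the state.
- get_image(name): name is "scene" or "top"; returns (picture, depth): 480x640x3 uint8, red, green, blue; 480x640 float32, m along the optical axis (not along the pixel's ray), 0 where there is no reading.
- get_calibration(name): a dict with "intrinsics" (3x3 intrinsics, pixels), "world_from_camera" (4x4, takes a point from camera to world coordinates). Camera axes: x right, y down, z forward; pixel columns grow to the right and rows downward; lengths in m; the calibration is good to about 2 mm. A picture is of the moment at which its call begins. get_calibration takes no time and is no camera call.
A pose or a line that the arm cannot do raises Unreachable and nothing moves.
- job_done(): hands the job in; it is judged then, once.
The state is a dict: "time_s": time; "q": joint angles; "joint_velocities": joint speeds; "joint_torque": joint torques, N m; "eef_pos": TCP position; "tcp_rot": TCP orientation; "ft_force": force on the tool from outside, world axes, zero at the start; "torque": the same for the moment, N m; "opening": finger opening in m; "grasp_force": force on a finger pad.
Only numpy, scipy, OpenCV 4.12 (cv2) and the standard library are available. Lean on these libraries where they do the work, as an engineer would, in place of code of your own. Each camera call takes 0.05 s, during which the arm holds its last target. There are 200 camera calls.

## Working session

There is one attempt and no reset: what is moved stays moved. The work goes in short steps, each a Python script; the robot and the scene stay as the last script left them, time stands still between calls to the robot, and variables do not carry over. Pictures are saved under pics/ and viewed, at most 10 in all, crops included, and the job is handed in when it is done.

```bash
mkdir -p pics; python3 - <<'E'
from plant import *
import cv2, numpy as np
for n in ("scene","top"):
    p,d=get_image(n); np.savez(""+n+".npz",p=p,d=d)
    cv2.imwrite(f"pics/{n}0.png",p[:,:,::-1]); c=get_calibration(n); print(n,c["intrinsics"],c["world_from_camera"])
E
```

```text
scene [[521.42503116   0.         319.68354741]
 [  0.         521.42503116 238.18743746]
 [  0.           0.           1.        ]] [[-0.14322995  0.64747518 -0.74850589  1.15867486]
 [ 0.98957694  0.10509655 -0.09844899  0.06526142]
 [ 0.01492211 -0.75480501 -0.65577948  0.77198697]
 [ 0.          0.          0.          1.        ]]
top [[625.08972022   0.         322.3903671 ]
 [  0.         625.08972022 240.6301376 ]
 [  0.           0.           1.        ]] [[ 0.0235647  -0.99055303  0.13509036  0.42910727]
 [-0.99965977 -0.02485854 -0.00789863 -0.00258236]
 [ 0.01118216 -0.13485827 -0.9908018   1.0533508 ]
 [ 0.          0.          0.          1.        ]]
```

View pics/scene0.png

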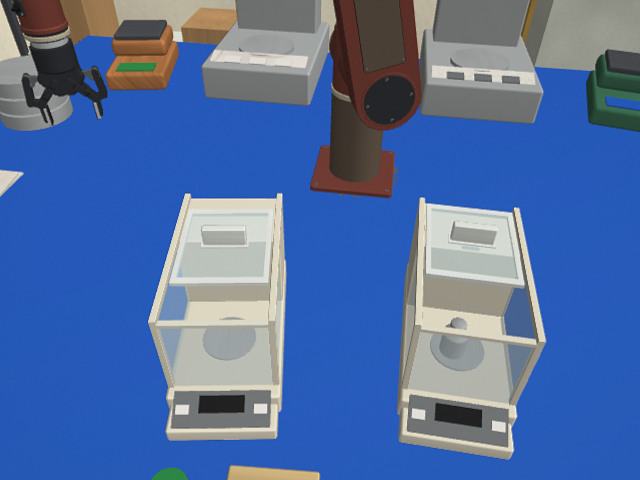

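View pics/top0.png

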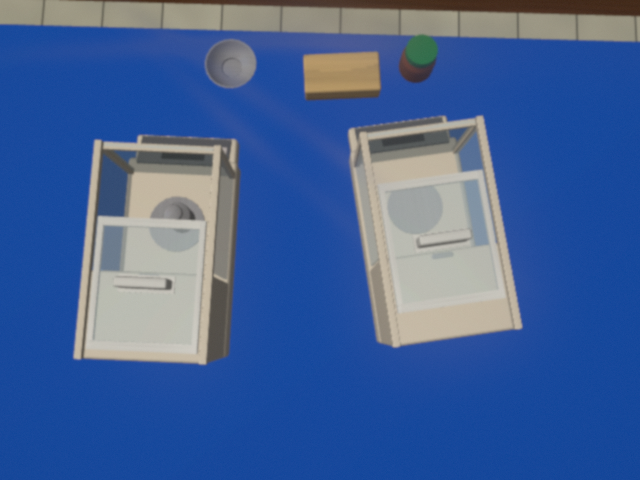

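The weight stands in the balance at +y (right in scene, left in top, with its pan near (176,215) in top). Its handle is near (473,233) in scene and (141,283) in top. I'll enlarge both.

```bash
python3 - <<'E'
import cv2,numpy as np
s=np.load("scene.npz");t=np.load("top.npz")
a=s['p'][210:260,435:515,::-1]; b=t['p'][260:310,100:180,::-1]
im=np.vstack([cv2.resize(x,None,fx=6,fy=6,interpolation=cv2.INTER_CUBIC) for x in (a,b)])
cv2.imwrite("pics/crop.png",im)
E
```

```text
(no output)
```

View pics/crop.png

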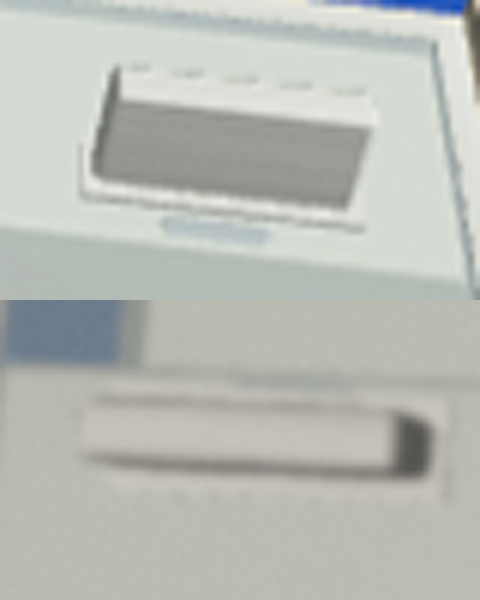

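The top face of the bar shows in both crops. In scene its corners are at crop (120,66), (120,101), (376,96), (372,127). In top they are at (84,403), (82,457), (390,412), (390,468). I'll triangulate these.

```bash
cat > h.py <<'E'
import numpy as np,cv2
from plant import get_calibration
def P(n):
    c=get_calibration(n); return np.array(c["intrinsics"])@np.linalg.inv(np.array(c["world_from_camera"]))[:3]
def tri(a,b):
    X=cv2.triangulatePoints(P("scene"),P("top"),np.array(a,float).T,np.array(b,float).T); return (X[:3]/X[3]).T
E
python3 - <<'E'
from h import *
# order: +x+y, -x+y, +x-y, -x-y
s=np.array([(372,127),(376,96),(120,101),(120,66)])/6+[435,210]-0.4
t=(np.array([(84,403),(82,457),(390,412),(390,468)])-[0,300])/6+[100,260]-0.4
X=tri(s,t);print(X.round(4));c=X.mean(0);print(c.round(4))
v=(X[0]+X[1]-X[2]-X[3])[:2];print("len",np.hypot(*v)/2,"yaw of close dir",np.arctan2(-v[0],v[1]))
# yaw from long rail edges in top picture, at z=.209: left rail outer edge (98,142)->(76,357), right rail (222,147)->(207,362)
c=get_calibration("top");K=np.array(c["intrinsics"]);T=np.array(c["world_from_camera"])
def at(p,z):
    r=T[:3,:3]@np.linalg.solve(K,[*p,1]);return T[:3,3]+r*(z-T[2,3])/r[2]
for a,b in (((76,357),(98,142)),((207,362),(222,147))):
    d=at(b,.209)-at(a,.209);print(np.arctan2(d[1],d[0]))
d=np.load("top.npz")['d'];print("depth z",[(T@[*(np.linalg.solve(K,[u,v,1])*d[v,u]),1])[:3].round(4) for u,v in((125,282),(140,283),(155,284))])
E
```

```text
[[0.486  0.2617 0.238 ]
 [0.4744 0.2621 0.239 ]
 [0.4857 0.1955 0.2379]
 [0.4735 0.1948 0.2401]]
[0.4799 0.2285 0.2388]
len 0.06676482124998823 yaw of close dir -0.009298220974340132
-0.026973384785867055
-0.022371054025373496
depth z [array([0.4794, 0.2453, 0.2411]), array([0.4787, 0.2264, 0.2389]), array([0.478 , 0.2074, 0.2373])]
```

```bash
python3 - <<'E'
from plant import *
import numpy as np
o=observe();print(o["tcp_rot"],o["eef_pos"])
y=-0.024; u=np.array([np.cos(y),np.sin(y),0]); h=np.array([.4795,.2275,0])
s=h-0.050*u
p=lambda z:(s+[0,0,z]).tolist()
move_l([.273,-.562,.37],feed=.2)
best=None
for w in (y,y+np.pi,y-np.pi):
    q=inverse_kinematics(p(.37),[np.pi,0,w]); print(w,None if q is None else np.round(q,2))
    if q is not None and (best is None or abs(q[5])<best[0]): best=(abs(q[5]),w)
movep(p(.37),[np.pi,0,best[1]])
gripper_to(0)
print(move_l(p(.219),feed=.12,max_force=15))
o=observe();print(o["time_s"],o["eef_pos"],o["tcp_rot"],o["ft_force"],o["opening"])
import cv2
for n in ("scene",): cv2.imwrite("pics/s1.png",get_image(n)[0][:,:,::-1])
E
```

```text
[-3.13980534e+00 -2.32920639e-04  4.52759405e-01] [ 0.27324838 -0.56148293  0.23029731]
-0.024 [ 0.33 -0.17  1.67 -0.    1.64  1.92]
3.117592653589793 [ 0.33 -0.17  1.67  0.    1.64 -1.22]
-3.165592653589793 [ 0.33 -0.17  1.67  0.    1.64 -1.22]
False
5.95 [0.43009592 0.22890174 0.21994704] [3.14099608e+00 1.58033305e-03 3.11755867e+00] [ 0.17202072 -0.63900003  0.97311715] -0.0002609186582039797
```

View pics/s1.png

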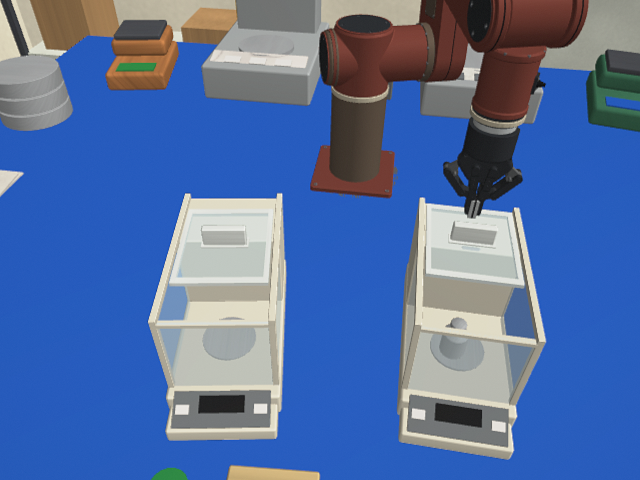

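The closed fingers, at about (474,212), are right behind the middle of the bar at (473,233). Next is the push.

```bash
python3 - <<'E'
from plant import *
import numpy as np,cv2
y=-0.024; u=np.array([np.cos(y),np.sin(y),0])
a=np.array(observe()["eef_pos"])
r=move_l((a+.185*u).tolist(),feed=.05,max_force=25)
o=observe();print(r,o["time_s"],o["eef_pos"],o["ft_force"])
cv2.imwrite("pics/t2.png",get_image("top")[0][:,:,::-1])
E
```

```text
True 8.5083 [0.56945572 0.22518489 0.21893819] [-1.58914856 -0.87028499  0.89533262]
```

View pics/t2.png

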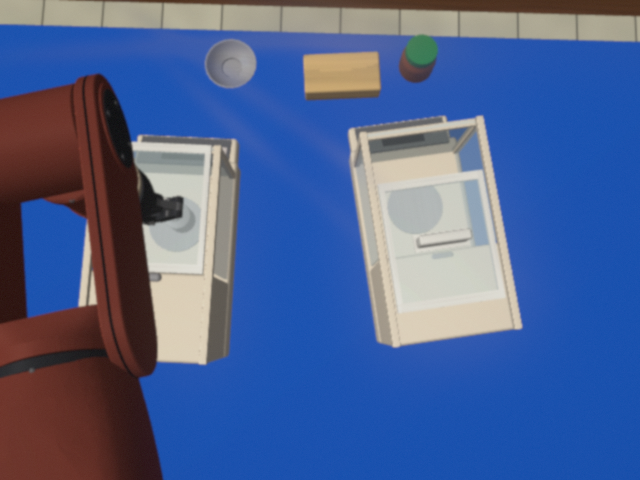

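The window is at the front stop, and the plunger shows at (155,277) behind its rear edge. I'll push once more to confirm it is home, then retreat and look.

```bash
python3 - <<'E'
from plant import *
import numpy as np,cv2
y=-0.024; u=np.array([np.cos(y),np.sin(y),0])
a=np.array(observe()["eef_pos"])
r=move_l((a+.02*u).tolist(),feed=.02,max_force=30)
b=np.array(observe()["eef_pos"]);print(r,b-a,observe()["ft_force"])
move_l((b-.04*u).tolist(),feed=.1)
move_l((b-.04*u+[0,0,.12]).tolist(),feed=.15)
q=list(observe()["q"]);q[0]+=1.0;set_joints(q);print(observe()["time_s"])
t=get_image("top")[0];s=get_image("scene")[0]
c=lambda im,y,x:cv2.resize(im[y:y+240,x:x+160,::-1],None,fx=2.4,fy=2.4,interpolation=cv2.INTER_CUBIC)
cv2.imwrite("pics/f.png",np.hstack([c(t,130,70),c(s,190,395)]))
E
```

```text
True [-0.00028346  0.00022974 -0.0015486 ] [-0.24083545  0.06994877  0.74899656]
12.6
```

View pics/f.png

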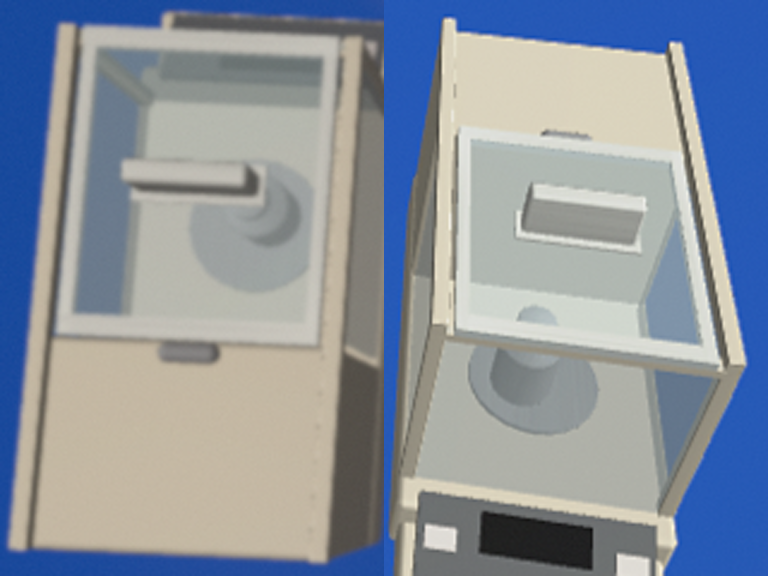

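The window is at the front, with the plunger clear of its rear edge at (188,352) in the crop. I'll check by depth that the plunger is raised, and check the other window.

```bash
python3 - <<'E'
from h import *
from plant import *
c=get_calibration("top");K=np.array(c["intrinsics"]);T=np.array(c["world_from_camera"])
t,D=zip(*[get_image("top") for _ in range(8)]); d=np.mean(D,0)
v,u=np.mgrid[0:480,0:640]
X=np.stack([(u-K[0,2])/K[0,0]*d,(v-K[1,2])/K[1,1]*d,d,np.ones_like(d)],-1)@T.T
z=X[...,2]*1000
print(z[270:287,138:160:3].round(1))
o=np.load("top.npz")['p'][160:320,370:520].astype(int)
print("other diff",np.abs(t[-1][160:320,370:520].astype(int)-o).mean(), np.linalg.norm(observe()["ft_force"]))
E
```

```text
[[206.4 205.  206.8 207.3 206.  205.7 206.  206.4]
 [199.9 202.6 205.5 205.9 206.7 206.2 206.4 205.9]
 [197.7 201.3 199.6 196.3 195.1 195.3  50.6  49.5]
 [202.4 201.9 202.4 202.3 202.7 200.2 200.8 199.1]
 [202.6 202.9 203.1 202.2 202.8 202.1 202.4 201.5]
 [203.7 202.9 203.9 203.4 309.6 203.4 203.4 203. ]
 [203.3 203.2 203.9 309.5 204.1 203.9 203.5 202.4]
 [203.9 203.7 204.  203.5 203.5 204.1 204.2 202.2]
 [309.9 203.  203.2 203.1 203.  202.9 310.3 202.7]
 [202.9 202.5 201.9 203.  203.2 202.8 202.7 201. ]
 [199.8 200.6 200.3 201.1 201.  201.3 201.5 199.7]
 [200.  198.1 198.  198.8 198.8 198.4 198.9 199.4]
 [199.6 199.9 197.9 198.7 199.  198.4 198.7 199.5]
 [198.5 197.8 199.7 199.4 197.8 198.5 199.3 198.2]
 [198.1 198.8 199.5 199.2 199.3 198.4 199.1 305.6]
 [199.1 198.8 199.5 198.6 199.3 198.6 198.6 198.4]
 [198.5 198.1 199.1 198.7 199.2 199.7 198.6 198.5]]
other diff 1.83 1.1524580570602454
```

The plunger stands about 4.5 mm above the housing (203.5 mm against 199 mm), so it has popped up. The other window's picture is unchanged.

```bash
python3 -c "
from plant import *
print(job_done())"
```

```text
the job is handed in; nothing more can be done
None
```

I pushed the roof window of the balance with the weight fully shut and its latch popped up behind it; the other balance's window was left as it was. The job is handed in after about 13 s of the 29 s allowed; the hand-in returned no verdict.

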